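# Draw the bottom test bar from under the conditioning weights and seat it in the nest

## Robot

A 7-joint arm with a two-finger parallel gripper is mounted at the origin on the work surface. World frame = base frame: x ahead of the robot, y to its left, z up, the work surface at z = 0. Lengths are in m, angles in rad, forces in N, time in s.
With the tool pointing down it reaches from about 0.4 to 0.85 m from the base axis. Payload 10.4 kg.
Tool frame: the origin (TCP) lies between the finger pads; the fingertips stand manip.finger_overhang ahead of it and the grasp point (between the pads) lies 11 mm behind it (manip.finger_overhang is the distance from the TCP to the fingertips, in m); x points along the fingers, z is the direction in which the jaws open and shut, and the axes are right-handed (so a half turn about x gives the same grasp; the last joint's range is limited). The gripper opens to 85 mm and grips with 20 to 120 N. Pads are 22 mm wide; open, the fingers measure 114 mm over their backs; the gripper's body (76 mm by 85 mm) begins 54 mm behind the grasp point. The pads swing forward as they close: fully open they stand 13 mm farther back than shut.
Start: joints at [1.254, 0.332, -0.065, 1.46, 0.022, 1.35, -0.088], TCP at [0.181, -0.598, 0.239] pointing down, gripper open.
Joint ranges: [-2.6, 2.6], [-0.5, 2.12], [-1.47, 1.34], [0.16, 2.42], [-1.27, 4.41], [0.06, 2.06], [-2.6, 2.6]. Speed limits (rad/s): [2.22, 2.22, 2.79, 2.79, 3.14, 3.14, 3.14].

## Interface

Orientations are given as a unit quaternion [x, y, z, w].
In Python, from workcell import get_obs, camera, workorder, manip gives the robot as it stands. The module is installed in compiled form; this text tells all that it offers.
- The arm moves only by the tool play_rows, never from a script. Its argument "increments" is text: rows parted by semicolons, each of 4 numbers parted by spaces: the shift along the tool's x, y, z in m, then the turn about the tool's x in rad. A call has 1 to 20 rows; each row shifts and turns the pose as measured when the row begins, along the tool's axes as they then stand; what a row does not reach is not made up. A row lasts 1/10 s, in which the tool goes at most 50 mm and 8.59 degrees, less where a joint would pass 70% of its speed; a pose out of reach is approached as far as the arm can. A call is refused whole if a number of a shift passes 0.05 or a number of a turn 0.15, either way. A call with a gripper value outside its range is refused whole. "hand" is the gripper command: -1 is fully open, 1 is shut, values between are in proportion, set as the call begins (left out, the last holds). The fingers move at their own pace and stop on an object; "squeeze" is the grip in N (left out, the last holds). Time passes only in rows, so rows that do not move let the fingers close. It gives the time, the measured TCP pose, the force and the opening at its end, in the units of the state.
- get_obs(): the state, without advancing time (a new reading comes with each control period).
- camera(name): name is "scene" or "top"; returns a dict with "img" (420x560x3 uint8, blue, green, red), "fov_y" (degrees; the focal length in pixels is half the picture's height over the tangent of half this angle, whatever the lens; pixels are square), "cx", "cy" (the principal point, pixels), "R" (3x3) and "t" (3): a world point X has camera coordinates R X + t. Camera axes: x right, y down, z forward; pixel columns grow to the right and rows downward; lengths in m; the calibration is good to about 2 mm. A picture is of the moment at which its call begins. There is no depth.
- workorder.hand_in(): hands the job in, once; it reports no verdict.
The state is a dict: "clock": time; "joint_pos": joint angles; "joint_velocities": joint speeds; "tau": joint torques, N m; "position": TCP position; "ee_rot": TCP orientation; "ft_force": force on the tool from outside, world axes, zero at the start; "torque": the same for the moment, N m; "grip_width": opening from 0.0 (shut) to 1.0 (fully open).
Only numpy, scipy, OpenCV 4.12 (cv2) and the standard library are available. Lean on these libraries where they do the work, as an engineer would, in place of code of your own. Each camera call takes 0.05 s, during which the arm holds its last target.

## Task

Draw the orange test bar out through the gate of the feed rack, from under the stack of two blocks and the brass weight, without touching the stack and leaving it standing neatly in the rack. The gate may sit to one side, so feel the bar through it, giving way sideways, and never force it against the jaws. Then lay the bar in the blue nest, slide it gently fully home against the end wall, and let go; leave the mouse, the hand controller and the jar where they are.

Things in the scene. Friction and masses are not known exactly. Their poses are not given: they have to be found in the camera images.
- bar_center (a point): Centre, half-way up, of the orange plastic dumbbell test bar: 170 long, 38 wide, 10 thick, 70 g. x runs along it towards the rack, z up. Along x: front head -85 to -50, taper, neck -28 to +8 (10 wide), taper, rear head +36 to +85 (heads 38 wide). At the start it lies level, underside 25 above the work surface, rear half under the stack, neck between the gate jaws.
- bar_head (a point): Centre of the bar's front head, half-way up (30 mm above the work surface at the start), 67 mm from bar_center along the bar's -x: the place to grasp, across its 38 mm width. It sticks out of the rack towards the robot, free on both sides and below.
- rack: Feed rack, fixed; origin on the work surface under its middle, x points away from the robot (the bar is drawn to -x), z up. Grey bed x -55 to +58, y +-62, top 25 high; two rails (y +-36 to 46) 6 higher, onto which the stack settles 4 mm when the bar is out. Dark cross-rail in front, x -67 to -55, 20 high, with thin posts 45 high at y +-67. Bar and stack start within 4 mm of its middle line.
- gate_line (a point): Point on the rack's middle line between the gate jaws, half-way up the bar (rack x -46, y 0, z 30); axes as the rack. Gate: two slippery yellow jaws, x -52 to -40, 26 to 60 high, 41 mm gap, open above, clamped by hand: the gap's middle lies up to 14 mm left or right of this point (not reported). The jaws hold the stack back while the bar slides through.
- gate_exit (a point): Point on the rack's middle line (rack x -140, y 0, z 30): bar_center must come here or nearer the robot for the bar to be clear of the jaws, about 110 mm of drawing. The neck passes freely; after 15 to 45 mm the rear taper (27 degrees) meets a jaw if the gap is off to one side; it is then pushed sideways, towards the gap. The 38 mm head has 1.5 mm play each side.
- block_low: Lowest block of the stack, aluminium, 60 (x) x 100 (y) x 20 high, about 0.30 kg; origin at the centre of its underside, on the bar 35 mm up at the start. Front face 2 to 10 mm behind the jaws: it travels with the bar until they hold it. Masses and friction vary; the bar's drag is about 3 to 13 N.
- block_mid: Middle block of the stack, grey plastic, 52 x 58 x 30 high, about 0.13 kg; origin at the centre of its underside.
- weight: Brass weight with a knob on top of the stack, 38 mm across, 38 high, about 0.20 kg; origin at the centre of its underside.
- mouse: Black computer mouse, 100 x 58 x 32, loose; origin at the centre of its underside.
- pendant: Cream hand controller, 130 x 80 x 30, loose; origin at the centre of its underside.
- jar: Small jar, 60 across, 75 high, loose; origin at the centre of its underside.
- nest: Blue specimen nest, fixed; origin on the work surface under its middle, x along its channel, away from the robot, z up. Channel floor 25 high, from the open end x -55 (towards the robot) to +50, where a steel end wall stands 22 above the floor. Channel 44 wide between side strips 7 high.
- nest_home (a point): Where bar_center lies with the bar fully home, rear head against the end wall: nest x -35, y 0, z 30; axes as the nest. The bar's front head then overhangs the open end by 65 mm, free on both sides and below.
Not all that is in view belongs to the job. Of the things that look like the part that bears bar_center, the middle-sized one is meant.

How it is judged:
On the way:
1. the bar is drawn clear of the gate towards the robot, still low, with the stack standing (x of bar_center in the frame of rack below -0.138 m and height (world z) of bar_center below 0.08 m and angle between each of block_low, weight's own z axis and vertical below 0.08 rad and height (world z) of weight above 0.072 m), for 0.1 s.
At the end, for the whole second after the job is handed in: The bar lies flat in the nest's channel with its rear head within 3.5 mm of the end wall, released and at rest; the two blocks and the brass weight still stand upright on one another (each within 13 mm of the one below, tilt under 0.06 rad), the lowest block within 30 mm of where it began (x of bar_center in the frame of nest between -0.0385 and -0.031 m and y of bar_center in the frame of nest between -0.006 and 0.006 m and height (world z) of bar_center between 0.027 and 0.033 m and angle between the x axis of bar_center and the x axis of nest, either way round below 0.08 rad and angle between bar_center's own z axis and vertical below 0.05 rad and linear speed of each of bar, weight below 0.01 m/s and angle between each of block_low, block_mid, weight's own z axis and vertical below 0.06 rad and horizontal distance between block_low and block_mid below 0.013 m and horizontal distance between block_mid and weight below 0.013 m and distance of block_low from where it was at the start of the episode below 0.03 m and height (world z) of weight above 0.076 m); the robot touches nothing.
It fails at once if the bar is forced against the gate (over 12 N) (contact force between bar and rack above 12 N).
It fails at once if the stack is rammed against the gate (over 20 N) (contact force between block_low and rack above 20 N).
It fails at once if the bar is forced against the nest (over 18 N) (contact force between bar and nest above 18 N).
It fails at once if the robot touches the stack, or the stack tips (over 0.25 rad) (contact force between any of the arm, the fingers and block_low above 0.5 N or contact force between any of the arm, the fingers and block_mid above 0.5 N or contact force between any of the arm, the fingers and weight above 0.5 N or angle between any of block_low, block_mid, weight's own z axis and vertical above 0.25 rad).
It fails at once if a bystander is moved (distance of any of mouse, pendant, jar from where it was at the start of the episode above 0.015 m).
It also fails if it takes over 72 s, if anything falls off the work surface, if the arm or the gripper's body presses on something with over 40 N, if the wrist force passes 120 N, or if a joint passes its speed limit or range.

## Working session

There is one attempt and no reset: what is moved stays moved. The work goes in short steps, Python scripts to look and compute and a tool call to move; the robot and the scene stay as the last step left them, time stands still between calls to the robot, and variables do not carry over. Pictures are saved under pics/ and viewed, and the job is handed in when it is done.

Besides the shell and the picture viewer there is one more tool, called after "Request:" as name(argument=value, ...), one argument or row to a line, values as JSON. play_rows: Moves the arm, as the interface text tells. Its arguments: {"type":"object","properties":{"increments":{"type":"string"},"hand":{"type":"number"},"squeeze":{"type":"number"}},"required":["increments"]}

```bash
mkdir -p pics; python3 - <<'E'
from workcell import get_obs,camera,manip
import cv2
o=get_obs(); print({k:o[k] for k in('clock','position','ee_rot','grip_width','ft_force')}, manip.finger_overhang)
for n in('scene','top'):
    c=camera(n); cv2.imwrite(f'pics/{n}0.png',c['img']); print(n,c['fov_y'],c['cx'],c['cy'],c['R'],c['t'])
E
```

```text
{'clock': 0.0, 'position': array([ 0.18088223, -0.59787839,  0.23851215]), 'ee_rot': array([ 0.42171207,  0.56820197, -0.42115294,  0.56739374]), 'grip_width': 0.9988577034438084, 'ft_force': array([0.40719017, 0.50248465, 0.12003169])} 0.008
scene 49.78522188409892 275.83577368574106 204.94740516240745 [[-0.85852315  0.51243856  0.01856683]
 [ 0.35180682  0.61497564 -0.70571731]
 [-0.37305491 -0.59934271 -0.70825021]] [ 0.46828993 -0.13537649  1.2663991 ]
top 45.98545328861482 281.391053210686 214.5284709862137 [[-0.00280143 -0.99996379 -0.00803515]
 [-0.99398111  0.00366447 -0.10949033]
 [ 0.10951581  0.00768006 -0.99395538]] [-0.00629321  0.58079385  1.15803999]
```

View pics/scene0.png

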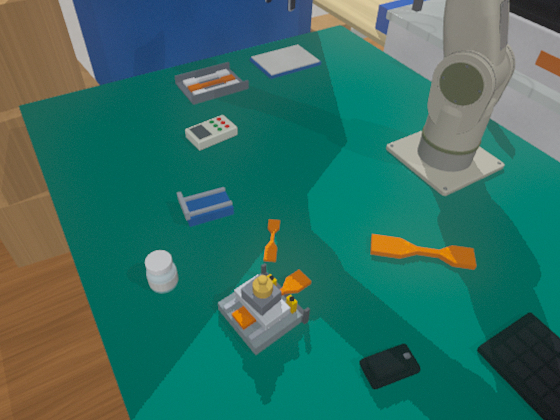

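View pics/top0.png

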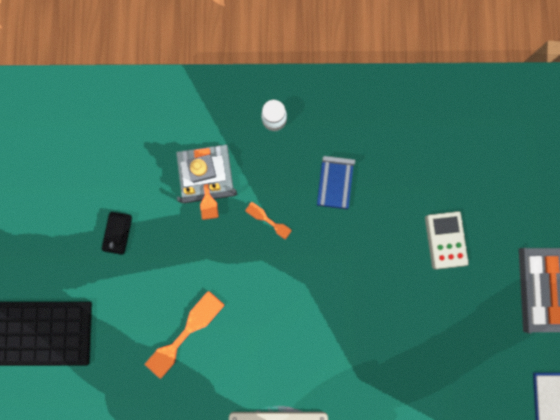

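The top view shows the rack at about (205,172), the nest at (337,182), and the bar head sticking out at (208,207). Next I'll zoom in.

```bash
cat > h.py <<'E'
import numpy as np,cv2
from workcell import get_obs,camera
def K(c):
    f=c['img'].shape[0]/2/np.tan(np.radians(c['fov_y']/2)); return f,c['cx'],c['cy']
def px2w(c,uv,z):
    f,cx,cy=K(c); uv=np.atleast_2d(np.array(uv,float))
    d=np.c_[(uv[:,0]-cx)/f,(uv[:,1]-cy)/f,np.ones(len(uv))]@np.array(c['R'])
    o=-np.array(c['R']).T@np.array(c['t']); s=(z-o[2])/d[:,2]
    return o+d*s[:,None]
def w2px(c,X):
    f,cx,cy=K(c); p=np.atleast_2d(X)@np.array(c['R']).T+c['t']; return np.c_[f*p[:,0]/p[:,2]+cx,f*p[:,1]/p[:,2]+cy]
def crop(c,x0,y0,w,h,s,name):
    im=c['img'][y0:y0+h,x0:x0+w]; cv2.imwrite(name,cv2.resize(im,None,fx=s,fy=s,interpolation=cv2.INTER_CUBIC))
def mask(c,lo,hi):
    return cv2.inRange(cv2.cvtColor(c['img'],cv2.COLOR_BGR2HSV),lo,hi)
def comps(m,amin=30):
    n,l,s,ce=cv2.connectedComponentsWithStats(m)
    return [(i,s[i],ce[i],l==i) for i in range(1,n) if s[i][4]>=amin]
E
python3 - <<'E'
from h import *
t=camera('top'); s=camera('scene')
crop(t,165,135,80,60+30,8,'pics/t1.png'); crop(t,310,145,60,70,8,'pics/t2.png')
crop(s,205,255,120,100,6,'pics/s1.png')
crop(s,165,180,80,50,8,'pics/s2.png')
for c,n in((t,'top'),(s,'scene')):
  for lo,hi,k in(((5,150,120),(18,255,255),'or'),((20,130,100),(35,255,255),'ye'),((105,120,60),(125,255,255),'bl')):
    for i,st,ce,l in comps(mask(c,lo,hi),8): print(n,k,st,ce.round(1))
E
```

```text
top or [195 149  15   8  89] [201.5 152.2]
top or [201 185  17  34 366] [208.4 205.5]
top or [246 203  45  35 386] [267.5 219.7]
top or [545 256  15  68 587] [553.  288.9]
top or [ 146  292   78   86 1516] [185.  333.1]
top ye [191 160  10  10  43] [195.2 164.8]
top ye [210 184  10   6  42] [214.6 187. ]
top ye [184 188  10   6  45] [188.8 190.6]
top bl [318 162   7  43 105] [320.7 183. ]
top bl [324 163  22  45 715] [335.  185.3]
top bl [346 166   7  42  76] [349.1 186.8]
top bl [534 373  26  47 123] [540.1 386.8]
scene or [536  51  24  25 356] [548.8  62.7]
scene or [188  75  47  17 215] [210.7  82.6]
scene or [264 219  16  43 378] [271.3 241.3]
scene or [ 371  234  105   35 1642] [421.8 251. ]
scene or [    0   240   129   180 12095] [ 50.8 349.2]
scene or [280 270  31  25 443] [295.1 282.6]
scene or [232 306  24  23 299] [243.3 317.3]
scene ye [253 274  24  24 398] [263.5 285.7]
scene ye [286 294  11  20 118] [291.4 303.5]
scene bl [   73     0   239    84 13377] [179.3  30.7]
scene bl [380   0  34  12 178] [396.7   3.9]
scene bl [376  13  13  21 156] [382.   23.8]
scene bl [250  58  71  20 172] [281.3  68.9]
scene bl [186 191  44  21 425] [206.9 201. ]
scene bl [188 205  45  21 388] [210.6 215.1]
```

View pics/t1.png

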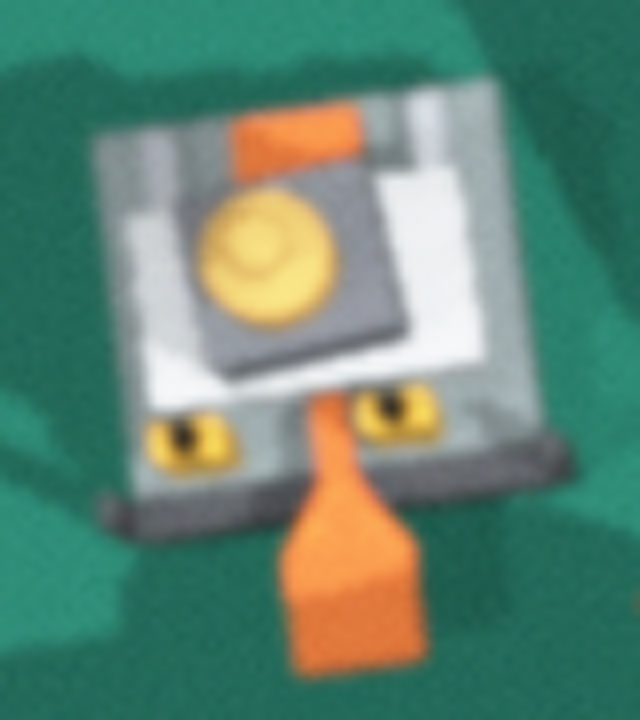

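View pics/t2.png

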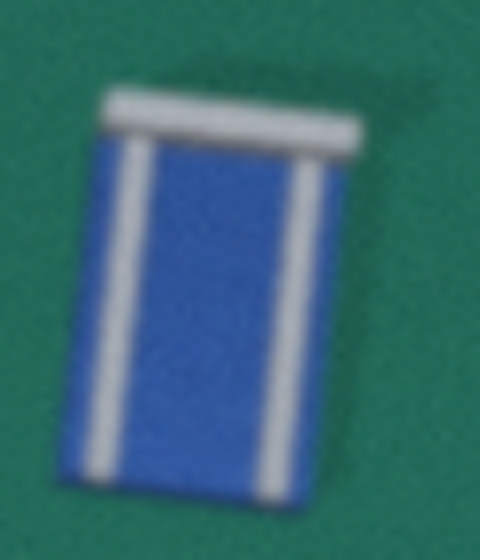

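View pics/s1.png

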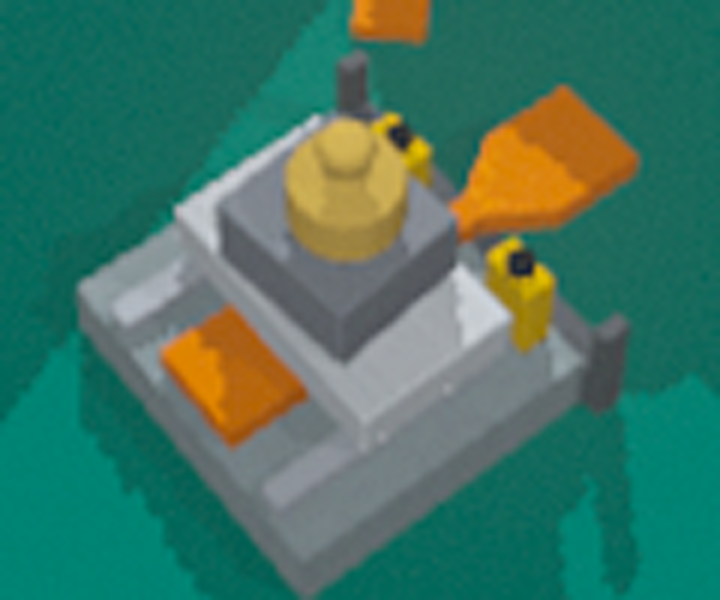

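View pics/s2.png

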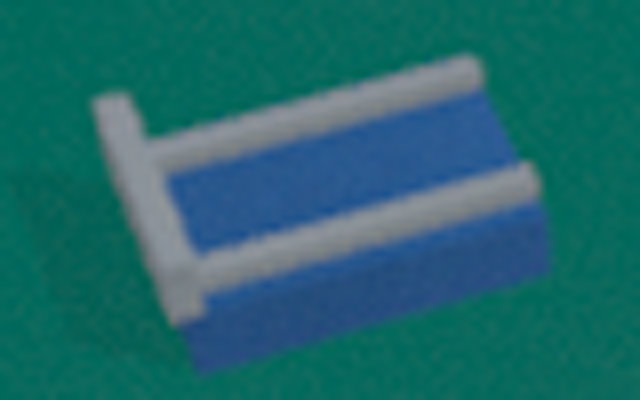

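```bash
python3 - <<'E'
from h import *
t=camera('top'); s=camera('scene')
def T(p,z,x0=165,y0=135,k=8): return px2w(t,[((a+.5)/k-.5+x0,(b+.5)/k-.5+y0) for a,b in p],z)
bar=T([(297,675),(427,658),(232,123),(357,103)],.035); f=bar[:2].mean(0); r=bar[2:].mean(0)
d=r-f; print('bar f r',f,r,'len',np.hypot(*d[:2]),'yaw',np.arctan2(d[1],d[0]),'c',(f+r)/2)
print('w',np.linalg.norm(bar[0]-bar[1]),np.linalg.norm(bar[2]-bar[3]))
bed=T([(95,135),(500,78),(133,500),(540,420)],.025); print('bed',bed)
posts=T([(108,497),(567,445)],.045); d=posts[0]-posts[1]; print('posts',posts,np.hypot(*d[:2]),'yaw',np.arctan2(-d[0],d[1]))
j=T([(147,410+10),(355,390),(228,405+10),(437,380)],.060); print('jaws',j)
n=lambda p,z:T(p,z,310,145)
top=n([(102,92),(362,120),(100,130),(358,158)],.047); print('wall top',top)
st=n([(135,140),(307,160),(102,485),(273,503)],.032); print('strips centre',st)
d=st[:2].mean(0)-st[2:].mean(0); print('yaw',np.arctan2(d[1],d[0]),np.hypot(*d[:2]))
fl=n([(98,138),(350,160),(60,485),(310,505)],.025);print('blk',fl)
# middle-size check
for nm,st_,x in(('big',0,(146,377,224,292)),):
    a=px2w(t,[(155,368),(213,300)],.01); print('bigish',np.linalg.norm(a[0]-a[1]))
E
```

```text
bar f r [0.57298173 0.16353895 0.035     ] [0.74255874 0.18633605 0.035     ] len 0.17110250515561662 yaw 0.13363387459285292 c [0.65777024 0.1749375  0.035     ]
w 0.039280341289098956 0.03851065983496433
bed [[0.73842889 0.24931657 0.025     ]
 [0.75571654 0.12498131 0.025     ]
 [0.62515427 0.23542936 0.025     ]
 [0.64925729 0.11181245 0.025     ]]
posts [[0.6231526  0.23868246 0.045     ]
 [0.63831348 0.10149899 0.045     ]] 0.13801868840622594 yaw 0.11006870257497996
jaws [[0.64388972 0.2243103  0.06      ]
 [0.65261779 0.16285425 0.06      ]
 [0.64528694 0.20035039 0.06      ]
 [0.65551291 0.13860641 0.06      ]]
wall top [[ 0.72009654 -0.10703541  0.047     ]
 [ 0.7111713  -0.18488428  0.047     ]
 [ 0.70847649 -0.10629791  0.047     ]
 [ 0.69957882 -0.18346627  0.047     ]]
strips centre [[ 0.70864908 -0.11803177  0.032     ]
 [ 0.70223159 -0.17012625  0.032     ]
 [ 0.6030163  -0.10675964  0.032     ]
 [ 0.59736296 -0.15807725  0.032     ]]
yaw -0.11033849629760449 0.10589466095915825
blk [[ 0.71085118 -0.10733425  0.025     ]
 [ 0.70366267 -0.18414551  0.025     ]
 [ 0.60396814 -0.09458228  0.025     ]
 [ 0.5975806  -0.1700786   0.025     ]]
bigish 0.2090778442242093
```

```bash
cat >> h.py <<'E'
from scipy.spatial.transform import Rotation as Ro
def tri(t,s,a,b):
    A=[];
    for c,uv in((t,a),(s,b)):
        o=px2w(c,uv,0)[0]; p=px2w(c,uv,.3)[0]; d=(p-o)/np.linalg.norm(p-o); A.append((o,d))
    M=sum(np.eye(3)-np.outer(d,d) for o,d in A); v=sum((np.eye(3)-np.outer(d,d))@o for o,d in A)
    X=np.linalg.solve(M,v); return X,[np.linalg.norm(np.cross(X-o,d)) for o,d in A]
def uv(p,x0,y0,k): return ((p[0]+.5)/k-.5+x0,(p[1]+.5)/k-.5+y0)
E
python3 - <<'E'
from h import *
t=camera('top'); s=camera('scene')
for a,b in(((183,437),(400,133)),((395,405),(520,263))):
    print('knob',tri(t,s,uv(a,165,135,8),uv(b,205,255,6)))
print('weight knob',tri(t,s,uv((258,238),165,135,8),uv((347,140),205,255,6)))
print('barfront L/R',tri(t,s,uv((297,675),165,135,8),uv((638,158),205,255,6)),tri(t,s,uv((427,658),165,135,8),uv((563,85),205,255,6)))
o=get_obs(); print(o['clock'],Ro.from_quat(o['ee_rot']).as_matrix().round(3))
E
```

```text
knob (array([0.64811913, 0.19220139, 0.10993615]), [np.float64(0.020865019082409883), np.float64(0.020865019082409852)])
knob (array([0.6383201 , 0.17202957, 0.01346593]), [np.float64(0.022746950799956284), np.float64(0.022746950799956384)])
weight knob (array([0.68500092, 0.1814031 , 0.12130965]), [np.float64(0.00038934971292031045), np.float64(0.00038934971292045644)])
barfront L/R (array([0.5712913 , 0.18281571, 0.03329772]), [np.float64(0.0007986796496522908), np.float64(0.0007986796496521717)]) (array([0.57637157, 0.14390198, 0.03258772]), [np.float64(0.0008053046095199088), np.float64(0.0008053046095199175)])
0.4 [[-0.     0.957  0.29 ]
 [ 0.     0.29  -0.957]
 [-1.    -0.    -0.   ]]
```

```bash
python3 - <<'E'
from h import *
t=camera('top'); s=camera('scene')
K_=[]
for a,b in(((183,437),(520,263)),((395,405),(400,133))):
    r=tri(t,s,uv(a,165,135,8),uv(b,205,255,6));K_.append(r[0]); print('knob',r)
m=(K_[0]+K_[1])/2;print('mid',m, 'sep',np.linalg.norm(K_[0]-K_[1]))
d=K_[0]-K_[1]; print('yaw',np.arctan2(-d[0],d[1]))
for yaw in(.12,.13):
  ax=np.array([np.cos(yaw),np.sin(yaw)]);ay=np.array([-ax[1],ax[0]])
  for nm,p in(('gap',m[:2]),('bar',np.array([.6578,.1749])),('frontmid',np.array([.5736,.1634])),('postmid',np.array([.6307,.1701])),('bedback',np.array([.7471,.1871])),('weight',np.array([.685,.1814]))):
    print(yaw,nm,p@ax,p@ay)
E
```

```text
knob (array([0.63907506, 0.21288077, 0.06137515]), [np.float64(0.0006726124800209006), np.float64(0.000672612480020795)])
knob (array([0.64753295, 0.15075296, 0.06218677]), [np.float64(0.0002043344645979337), np.float64(0.00020433446459831693)])
mid [0.64330401 0.18181686 0.06178096] sep 0.06270612745738359
yaw 0.13530511334525486
0.12 gap 0.6604434722132279 0.10349801078200128
0.12 bar 0.6740071857195052 0.09489554045619004
0.12 frontmid 0.589036008196787 0.09355800899759759
0.12 postmid 0.6465274530928787 0.0933742598216212
0.12 bedback 0.7641254858301803 0.09631750570270671
0.12 weight 0.7017897099621084 0.09809262455098158
0.13 gap 0.6614454131730388 0.0968885112758156
0.13 bar 0.6749224252297723 0.08815083619548114
0.13 frontmid 0.5899421211388606 0.08766306922633939
0.13 postmid 0.647428854025527 0.0869044243706439
0.13 bedback 0.7650504388784631 0.0886715623628628
0.13 weight 0.7027355306658426 0.09106993982537158
```

Request:
play_rows(
  increments="0 0.025 -0.035 0.15; 0 0.025 -0.035 0.012; 0 0.025 -0.035 0; 0 0.025 -0.035 0; 0 0.025 -0.035 0; 0 0.025 -0.035 0; 0 0.025 -0.035 0; 0 0.025 -0.035 0; 0 0.025 -0.035 0; 0 0.025 -0.035 0; 0 0.025 -0.035 0; 0 0.025 -0.035 0; 0 0.025 -0.035 0; 0 0.025 -0.035 0; 0 0.025 -0.035 0; 0 0.025 -0.035 0; 0 0.02 -0.03 0; 0 0.01 -0.02 0; 0 0 0 0; 0 0 0 0",
  hand=-1,
)

```text
clock: 2.5
position: [0.5352, 0.0905, 0.2392]
ee_rot: [0.469, 0.527, -0.468, 0.532]
ft_force: [-0.0, -0.4, -0.3]
grip_width: 0.996
```

```bash
cat > st.py <<'E'
from h import *
import sys
o=get_obs(); R=Ro.from_quat(o['ee_rot']).as_matrix(); p=o['position']
print('t',o['clock'],'p',p.round(4),'yaw',np.arctan2(R[1,1],R[0,1]).round(4),'tilt',R[2].round(3),'F',np.array(o['ft_force']).round(2),'Ftool',(R.T@o['ft_force']).round(2),'T',np.array(o['torque']).round(2),'grip',round(o['grip_width'],3))
if len(sys.argv)>3: print('tool delta',(R.T@(np.array(list(map(float,sys.argv[1:4])))-p)).round(4))
E
python3 st.py .5885 .1654 .1
```

```text
t 2.5 p [0.5352 0.0905 0.2392] yaw 0.1223 tilt [-1.     0.006  0.005] F [-0.04 -0.39 -0.34] Ftool [ 0.34 -0.09  0.38] T [-0.03 -0.01  0.  ] grip 0.996
tool delta [ 0.1392  0.0612 -0.0686]
```

Request:
play_rows(
  increments="0 0.022 -0.025 -0.011; 0 0.022 -0.025 0; 0 0.017 -0.018 0; 0 0 0 0; 0.04 0 0 0; 0.04 0 0 0; 0.04 0 0 0; 0 0 0 0; 0 0 0 0",
)

```text
clock: 3.4
position: [0.5913, 0.15, 0.1189]
ee_rot: [0.469, 0.522, -0.471, 0.534]
ft_force: [0.3, 0.6, -0.1]
grip_width: 1.002
```

```bash
python3 st.py .5885 .1654 .019; python3 - <<'E'
from h import *
t=camera('top'); s=camera('scene')
crop(t,165,135,80,90,6,'pics/t3.png'); crop(s,205,205,140,120,5,'pics/s3.png')
E
```

```text
t 3.4 p [0.5913 0.15   0.1189] yaw 0.1157 tilt [-1.     0.009  0.015] F [ 0.31  0.57 -0.1 ] Ftool [ 0.09  0.37 -0.53] T [ 0.05  0.01 -0.06] grip 1.002
tool delta [ 0.0996 -0.0019 -0.0171]
```

View pics/s3.png

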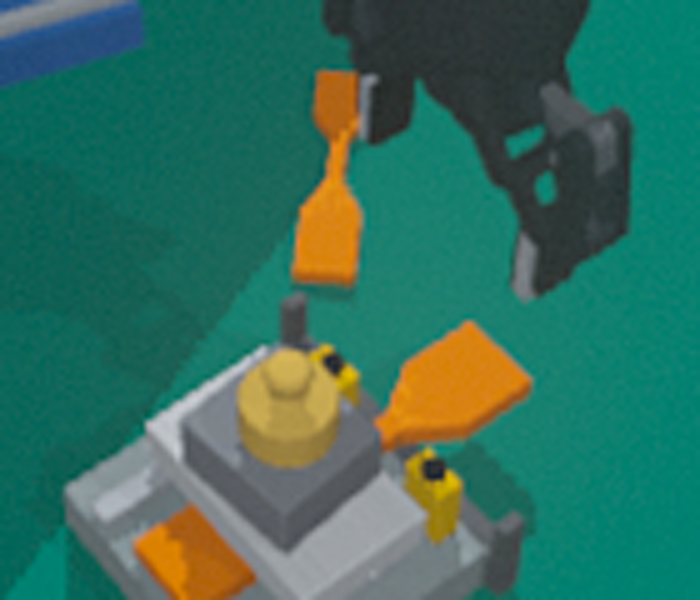

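Request:
play_rows(
  increments="0 -0.002 -0.017 -0.018; 0 0 0 0; 0.03 0 0 0; 0.03 0 0 0; 0.025 0 0 0; 0 0 0 0; 0 0 0 0",
  hand=-0.4,
)

```text
clock: 4.2
position: [0.594, 0.1725, 0.0429]
ee_rot: [0.468, 0.524, -0.46, 0.543]
ft_force: [-0.0, 0.6, 1.0]
grip_width: 0.703
```

```bash
python3 st.py .5885 .1654 .019
```

```text
t 4.2 p [0.594  0.1725 0.0429] yaw 0.1392 tilt [-1.     0.026  0.013] F [-0.04  0.56  0.96] Ftool [-0.96  0.06 -0.54] T [-0.02 -0.02  0.04] grip 0.703
tool delta [ 0.0238 -0.007   0.006 ]
```

Request:
play_rows(
  increments="0 -0.006 0.006 0.004; 0 0 0 0; 0.01 0 0 0; 0.006 0 0 0; 0 0 0 0; 0 0 0 0",
)

```text
clock: 4.8
position: [0.5915, 0.1657, 0.0306]
ee_rot: [0.471, 0.521, -0.459, 0.543]
ft_force: [0.2, 0.4, -0.1]
grip_width: 0.705
```

```bash
python3 st.py .5885 .1654 .019
```

```text
t 4.8 p [0.5915 0.1657 0.0306] yaw 0.1344 tilt [-0.999  0.033  0.013] F [ 0.24  0.42 -0.06] Ftool [ 0.06  0.29 -0.39] T [0.01 0.02 0.02] grip 0.705
tool delta [ 0.0115 -0.0034 -0.0002]
```

Request:
play_rows(
  increments="0.008 -0.003 0 0; 0.004 0 0 0; 0 0 0 0; 0 0 0 0",
)

```text
clock: 5.2
position: [0.5884, 0.1655, 0.0172]
ee_rot: [0.471, 0.522, -0.459, 0.543]
ft_force: [-0.6, -0.6, -0.3]
grip_width: 0.699
```

```bash
python3 st.py .5885 .1654 .019; python3 - <<'E'
from h import *
t=camera('top'); s=camera('scene')
crop(t,165,135,80,90,6,'pics/t4.png'); crop(s,205,205,140,120,5,'pics/s4.png')
E
```

```text
t 5.2 p [0.5884 0.1655 0.0172] yaw 0.1349 tilt [-0.999  0.032  0.013] F [-0.6  -0.55 -0.3 ] Ftool [ 0.28 -0.68  0.46] T [-0.04  0.07 -0.02] grip 0.699
tool delta [-0.0018  0.0001  0.0001]
```

View pics/s4.png

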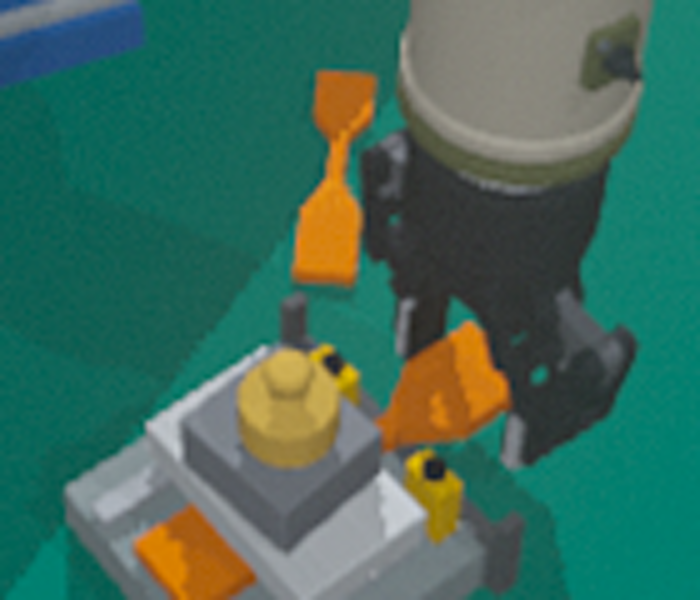

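View pics/t4.png

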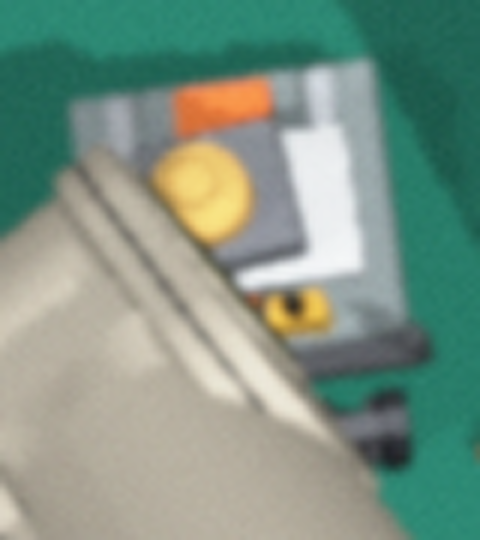

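Request:
play_rows(
  increments="0 0 0 0; 0 0 0 0; 0 0 0 0; 0 0 0 0; 0 0 0 0",
  hand=1,
  squeeze=40,
)

```text
clock: 5.8
position: [0.5887, 0.1654, 0.0178]
ee_rot: [0.471, 0.521, -0.459, 0.543]
ft_force: [0.4, 0.0, 0.2]
grip_width: 0.437
```

```bash
python3 st.py .5885 .1654 .017
```

```text
t 5.8 p [0.5887 0.1654 0.0178] yaw 0.1345 tilt [-0.999  0.033  0.013] F [0.39 0.04 0.22] Ftool [-0.21  0.4   0.01] T [0.02 0.03 0.01] grip 0.437
tool delta [ 0.0008 -0.0002 -0.    ]
```

Request:
play_rows(
  increments="-0.0001 -0.003 0 0; -0.0001 -0.003 0 0; -0.0001 -0.003 0 0; -0.0001 -0.003 0 0",
)

```text
clock: 6.2
position: [0.5784, 0.1638, 0.0183]
ee_rot: [0.473, 0.52, -0.458, 0.544]
ft_force: [5.1, 0.9, -4.3]
grip_width: 0.432
```

```bash
python3 st.py .5887 .1654 .0178
```

```text
t 6.2 p [0.5784 0.1638 0.0183] yaw 0.134 tilt [-0.999  0.038  0.012] F [ 5.13  0.92 -4.3 ] Ftool [ 4.5   5.04 -0.28] T [ 0.12 -0.94  0.01] grip 0.432
tool delta [ 0.0009  0.0104 -0.0002]
```

Request:
play_rows(
  increments="0.0002 -0.002 -0.002 0; 0.0001 -0.002 -0.002 0; 0.0001 -0.002 -0.002 0; 0 -0.002 -0.002 0",
)

```text
clock: 6.6
position: [0.5702, 0.1692, 0.0178]
ee_rot: [0.474, 0.519, -0.458, 0.544]
ft_force: [4.7, -1.0, -2.8]
grip_width: 0.435
```

```bash
python3 st.py .5887 .1654 .0178
```

```text
t 6.6 p [0.5702 0.1692 0.0178] yaw 0.1311 tilt [-0.999  0.04   0.013] F [ 4.7  -1.01 -2.78] Ftool [2.98 4.41 1.57] T [-0.18 -0.79 -0.25] grip 0.435
tool delta [0.0008 0.0178 0.0062]
```

Request:
play_rows(
  increments="0.0001 -0.001 -0.002 -0.003; 0 -0.001 -0.0015 0; 0 0 0 0",
)

```text
clock: 6.9
position: [0.5677, 0.1722, 0.0179]
ee_rot: [0.473, 0.519, -0.458, 0.545]
ft_force: [3.2, -1.1, -2.1]
grip_width: 0.442
```

```bash
python3 st.py .5887 .1654 .0178; python3 - <<'E'
from h import *
t=camera('top'); s=camera('scene')
crop(t,165,135,80,90,6,'pics/t5.png'); crop(s,205,240,130,110,6,'pics/s5.png')
E
```

```text
t 6.9 p [0.5677 0.1722 0.0179] yaw 0.1335 tilt [-0.999  0.041  0.014] F [ 3.18 -1.1  -2.12] Ftool [2.26 2.92 1.48] T [-0.08 -0.47 -0.19] grip 0.442
tool delta [0.001  0.0199 0.0095]
```

View pics/s5.png

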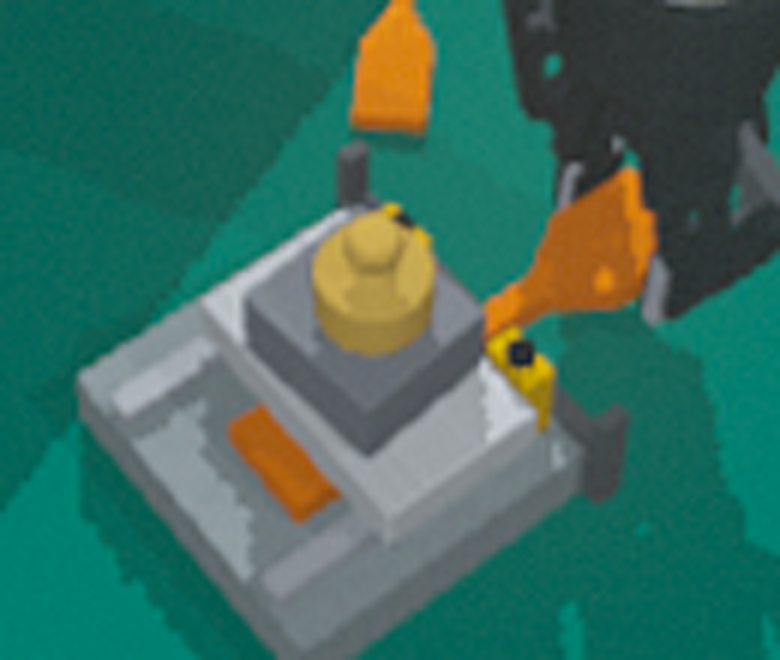

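View pics/t5.png

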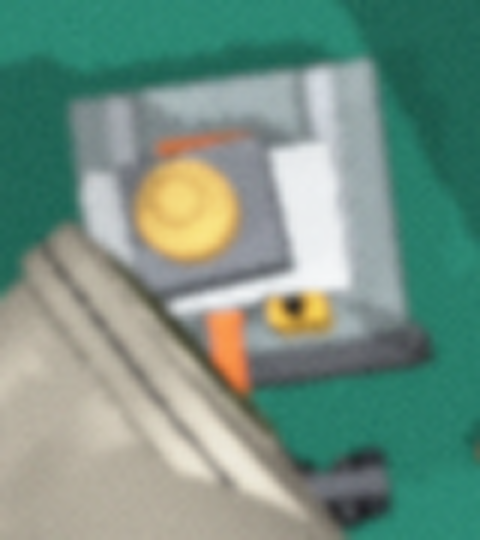

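```bash
cat > neck.py <<'E'
from h import *
t=camera('top'); m=mask(t,(5,130,90),(19,255,255))
yaw=.1325; ax=np.array([np.cos(yaw),np.sin(yaw)]);ay=np.array([-ax[1],ax[0]])
g=np.array([.6433,.1818])
for v in range(155,203):
    u=np.where(m[v,190:216])[0]+190
    if len(u)>2:
        p=px2w(t,[(u.min()-.5,v),(u.max()+.5,v)],.035)[:,:2]-g; print(v,len(u),'x %.1f'%(1e3*p.mean(0)@ax),'lat L %.1f R %.1f'%tuple(1e3*p@ay))
E
python3 neck.py
```

```text
159 4 x 76.2 lat L 18.2 R 8.6
187 3 x 2.8 lat L -0.2 R -29.0
188 5 x 2.5 lat L 7.3 R -4.7
189 5 x 0.1 lat L 7.5 R -4.4
190 5 x -2.4 lat L 7.8 R -4.1
191 4 x -5.0 lat L 5.7 R -3.9
192 4 x -7.4 lat L 6.0 R -3.6
193 4 x -9.8 lat L 6.3 R -3.3
194 6 x -12.2 lat L 9.0 R -5.4
195 6 x -14.6 lat L 9.3 R -5.1
196 5 x -17.2 lat L 7.1 R -4.8
197 4 x -19.8 lat L 5.0 R -4.5
198 3 x -22.4 lat L 2.9 R -4.2
199 3 x -24.8 lat L 3.2 R -4.0
```

```bash
python3 - <<'E'
from h import *
t=camera('top'); m=mask(t,(2,110,70),(19,255,255))
yaw=.1325; ax=np.array([np.cos(yaw),np.sin(yaw)]);ay=np.array([-ax[1],ax[0]]); g=np.array([.6433,.1818])
c=[c for c in comps(m[140:168,180:220],5)]
for i,st,ce,l in c: 
  print(st,ce)
vs,us=np.where(m[140:163,180:220]); 
q=px2w(t,np.c_[us+180,vs+140],.035)[:,:2]-g
X=q@ax*1e3;Y=q@ay*1e3; print('rear: x max %.1f, lat min %.1f max %.1f mid %.1f'%(X.max(),Y.min(),Y.max(),(Y.min()+Y.max())/2), len(X))
p=get_obs()['position'][:2]-g; print('tcp',1e3*p@ax,1e3*p@ay)
E
```

```text
[12 18  8  3 14] [14.85714286 18.78571429]
[ 9 24  2  4  5] [ 9.4 25.4]
rear: x max 78.5, lat min -0.2 max 17.3 mid 8.6 17
tcp -76.24330549472818 0.4579182522048491
```

Request:
play_rows(
  increments="-0.0001 -0.003 0.0005 0; -0.0001 -0.003 0 0; -0.0001 -0.003 0 0; -0.0001 -0.003 0 0",
)

```text
clock: 7.5
position: [0.5571, 0.1715, 0.0182]
ee_rot: [0.474, 0.519, -0.456, 0.546]
ft_force: [5.8, 0.5, -4.0]
grip_width: 0.439
```

```bash
python3 st.py .5887 .1654 .0178
```

```text
t 7.5 p [0.5571 0.1715 0.0182] yaw 0.1353 tilt [-0.999  0.044  0.012] F [ 5.81  0.53 -3.99] Ftool [4.25 5.65 0.21] T [-0.01 -0.84 -0.02] grip 0.439
tool delta [0.0019 0.0305 0.0103]
```

```bash
cat >> st.py <<'E'
yaw=.1325; ax=np.array([np.cos(yaw),np.sin(yaw)]);ay=np.array([-ax[1],ax[0]]); q=p[:2]-np.array([.6433,.1818])
print('gate x %.1f lat %.1f'%(q@ax*1e3,q@ay*1e3), 'drawn %.1f'%(-74.1-q@ax*1e3+.0))
E
python3 st.py
```

```text
t 7.5 p [0.5571 0.1715 0.0182] yaw 0.1353 tilt [-0.999  0.044  0.012] F [ 5.81  0.53 -3.99] Ftool [4.25 5.65 0.21] T [-0.01 -0.84 -0.02] grip 0.439
gate x -86.8 lat 1.2 drawn 12.7
```

Request:
play_rows(
  increments="0 -0.002 0.0008 0.003; 0 -0.002 0 0; 0 -0.002 0 0",
)

```text
clock: 7.8
position: [0.551, 0.1709, 0.0181]
ee_rot: [0.475, 0.519, -0.456, 0.546]
ft_force: [4.3, -0.3, -2.1]
grip_width: 0.438
```

```bash
python3 st.py .5887 .1654 .0178; python3 neck.py; python3 -c "
from h import *
s=camera('scene');crop(s,205,240,130,110,6,'pics/s6.png')"
```

```text
t 7.8 p [0.551  0.1709 0.0181] yaw 0.1341 tilt [-0.999  0.045  0.01 ] F [ 4.25 -0.26 -2.07] Ftool [2.26 4.08 0.8 ] T [-0.02 -0.64 -0.01] grip 0.438
tool delta [0.0021 0.0366 0.0105]
gate x -93.0 lat 1.4 drawn 18.9
177 3 x 31.2 lat L 18.5 R 6.5
187 5 x 3.9 lat L -0.2 R -12.2
188 11 x 2.5 lat L 14.4 R -11.9
189 11 x 0.4 lat L 17.1 R -9.2
190 11 x -1.7 lat L 22.2 R -8.9
191 9 x -4.8 lat L 12.9 R -8.7
192 8 x -7.1 lat L 13.2 R -6.0
193 7 x -9.6 lat L 11.1 R -5.7
194 7 x -12.1 lat L 11.4 R -5.4
195 6 x -14.6 lat L 9.3 R -5.1
196 6 x -17.1 lat L 9.5 R -4.8
197 6 x -19.5 lat L 9.8 R -4.5
198 6 x -21.9 lat L 10.1 R -4.2
199 6 x -24.3 lat L 10.4 R -4.0
200 5 x -26.9 lat L 8.3 R -3.7
201 5 x -29.3 lat L 8.6 R -3.4
202 5 x -31.7 lat L 8.9 R -3.1
```

View pics/s6.png

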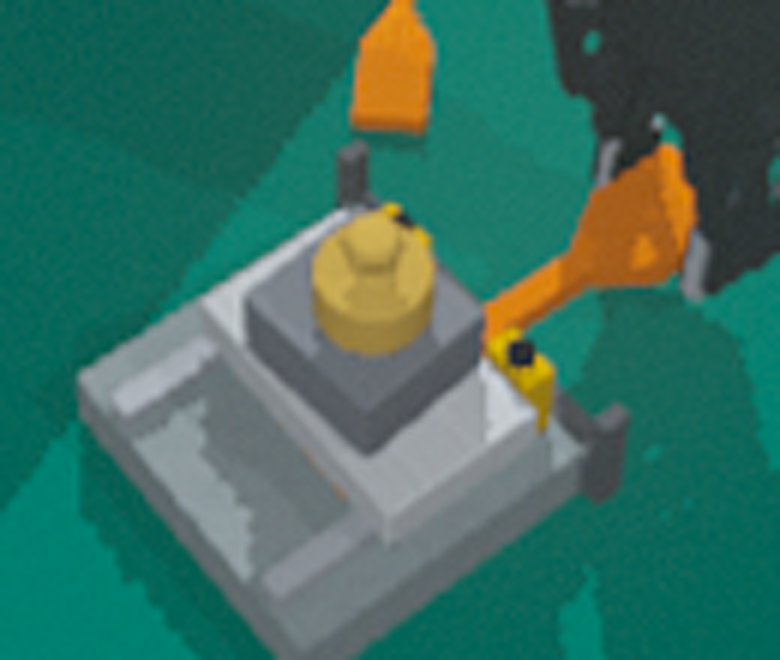

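Request:
play_rows(
  increments="0 -0.001 0.0012 0; 0 -0.0015 0.0005 0.001; 0 -0.0015 0 0; 0 -0.0015 0 0",
)

```text
clock: 8.3
position: [0.5463, 0.1692, 0.0183]
ee_rot: [0.476, 0.519, -0.455, 0.546]
ft_force: [5.6, 1.0, -3.8]
grip_width: 0.436
```

```bash
python3 st.py .5887 .1654 .0178
```

```text
t 8.3 p [0.5463 0.1692 0.0183] yaw 0.1342 tilt [-0.999  0.048  0.009] F [ 5.64  0.95 -3.75] Ftool [ 4.02  5.53 -0.23] T [ 0.08 -0.75  0.06] grip 0.436
tool delta [0.0026 0.0414 0.0094]
gate x -97.8 lat 0.3 drawn 23.7
```

Request:
play_rows(
  increments="0.0003 -0.002 0.0002 0.001; 0.0002 -0.002 0 0; 0.0001 -0.002 0 0",
)

```text
clock: 8.6
position: [0.5408, 0.1682, 0.0178]
ee_rot: [0.477, 0.518, -0.455, 0.546]
ft_force: [5.0, 0.6, -1.9]
grip_width: 0.436
```

```bash
python3 st.py .5887 .1654 .0178
```

```text
t 8.6 p [0.5408 0.1682 0.0178] yaw 0.133 tilt [-0.999  0.049  0.009] F [ 4.96  0.58 -1.87] Ftool [2.11 4.9  0.06] T [ 0.03 -0.69  0.04] grip 0.436
tool delta [0.0024 0.047  0.0091]
gate x -103.4 lat 0.0 drawn 29.3
```

Request:
play_rows(
  increments="0 -0.003 0 0; 0 -0.003 0 0; 0 -0.003 0 0; 0 -0.003 0 0",
)

```text
clock: 9.0
position: [0.53, 0.1665, 0.018]
ee_rot: [0.478, 0.517, -0.454, 0.546]
ft_force: [7.1, 0.9, -3.2]
grip_width: 0.436
```

```bash
python3 st.py .5887 .1654 .0178;  python3 -c "
from h import *
s=camera('scene');crop(s,205,240,130,110,6,'pics/s7.png')"
```

```text
t 9.0 p [0.53   0.1665 0.018 ] yaw 0.1326 tilt [-0.999  0.053  0.009] F [ 7.07  0.88 -3.24] Ftool [3.61 6.94 0.03] T [-0.02 -0.79  0.05] grip 0.436
tool delta [0.0034 0.0579 0.0088]
gate x -114.3 lat -0.2 drawn 40.2
```

View pics/s7.png

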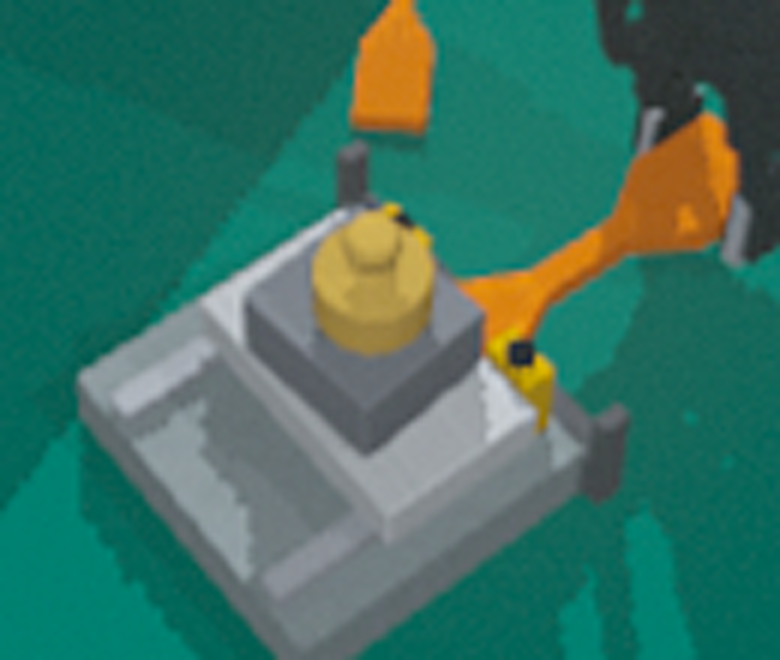

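Request:
play_rows(
  increments="0.0001 -0.003 0 0; 0.0001 -0.003 0 0; 0 -0.003 0 0; 0 -0.003 0 0; 0 -0.003 0 0",
)

```text
clock: 9.55
position: [0.5152, 0.164, 0.0176]
ee_rot: [0.478, 0.517, -0.453, 0.547]
ft_force: [3.0, 0.5, -1.4]
grip_width: 0.436
```

```bash
python3 st.py .5887 .1654 .0178
```

```text
t 9.55 p [0.5152 0.164  0.0176] yaw 0.1319 tilt [-0.998  0.054  0.009] F [ 3.01  0.54 -1.37] Ftool [ 1.53  2.97 -0.15] T [ 0.03 -0.03  0.02] grip 0.436
tool delta [0.0039 0.0729 0.0083]
gate x -129.3 lat -0.7 drawn 55.2
```

Request:
play_rows(
  increments="0 -0.003 -0.0004 0; 0 -0.003 0 0; 0 -0.003 0 0; 0 -0.003 0 0; 0 -0.003 0 0",
)

```text
clock: 10.05
position: [0.4977, 0.1622, 0.0164]
ee_rot: [0.477, 0.517, -0.454, 0.546]
ft_force: [2.1, 0.3, -0.2]
grip_width: 0.44
```

```bash
python3 st.py .5887 .1654 .0178;  python3 -c "
from h import *
s=camera('scene');crop(s,205,240,130,110,6,'pics/s8.png')"
```

```text
t 10.05 p [0.4977 0.1622 0.0164] yaw 0.1323 tilt [-0.999  0.052  0.01 ] F [ 2.09  0.27 -0.19] Ftool [0.3  2.09 0.01] T [ 0.06 -0.09 -0.05] grip 0.44
tool delta [0.0034 0.0905 0.0088]
gate x -146.9 lat -0.2 drawn 72.8
```

View pics/s8.png

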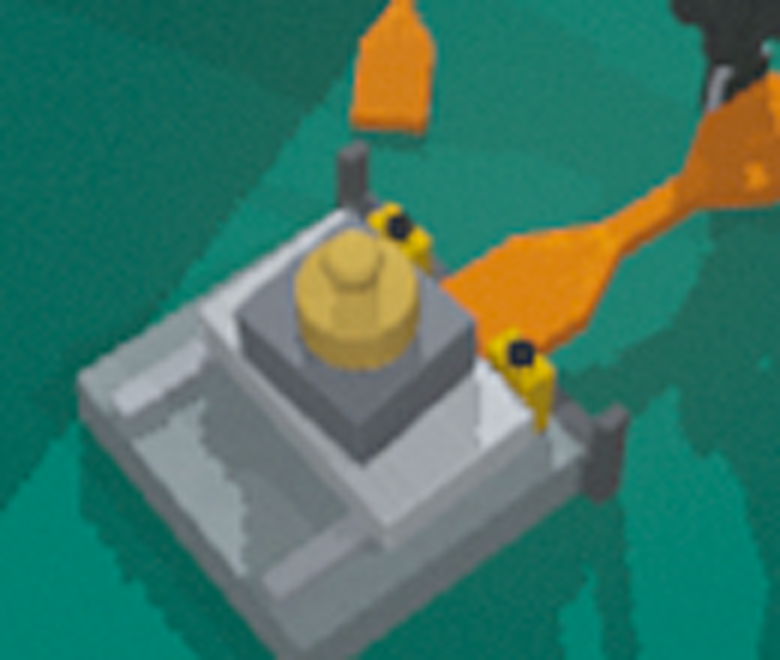

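Request:
play_rows(
  increments="-0.0001 -0.003 0 0; -0.0001 -0.003 0 0; -0.0001 -0.003 0 0; -0.0001 -0.003 0 0; -0.0001 -0.003 0 0; -0.0001 -0.003 0 0",
)

```text
clock: 10.7
position: [0.4772, 0.1596, 0.0157]
ee_rot: [0.477, 0.517, -0.455, 0.546]
ft_force: [-0.4, 0.3, -1.6]
grip_width: 0.436
```

```bash
python3 st.py .5887 .1654 .0178
```

```text
t 10.7 p [0.4772 0.1596 0.0157] yaw 0.1327 tilt [-0.999  0.05   0.01 ] F [-0.43  0.26 -1.6 ] Ftool [ 1.57 -0.47 -0.33] T [0.03 0.1  0.04] grip 0.436
tool delta [0.0036 0.1113 0.009 ]
gate x -167.6 lat -0.1 drawn 93.5
```

Request:
play_rows(
  increments="-0.0005 -0.008 0 0; -0.001 -0.01 0 0; -0.002 -0.01 0 0; -0.005 -0.005 0 0; -0.02 0 0 0;-0.03 0 0 0;-0.03 0 0 0; 0 0 0 0; 0 0 0 0",
)

```text
clock: 11.6
position: [0.4333, 0.1547, 0.106]
ee_rot: [0.475, 0.518, -0.455, 0.547]
ft_force: [-0.0, 0.1, -0.8]
grip_width: 0.437
```

```bash
python3 st.py .45 -.15 .1;  python3 -c "
from h import *
s=camera('scene');crop(s,205,220,130,110,6,'pics/s9.png')
t=camera('top');crop(t,160,130,220,190,3.6,'pics/t9.png')"
```

```text
t 11.6 p [0.4333 0.1547 0.106 ] yaw 0.1345 tilt [-0.999  0.049  0.012] F [-0.03  0.08 -0.83] Ftool [ 0.83 -0.06 -0.09] T [0.06 0.1  0.04] grip 0.437
tool delta [ 0.0085 -0.0246  0.3041]
gate x -211.7 lat 0.9 drawn 137.6
```

View pics/s9.png

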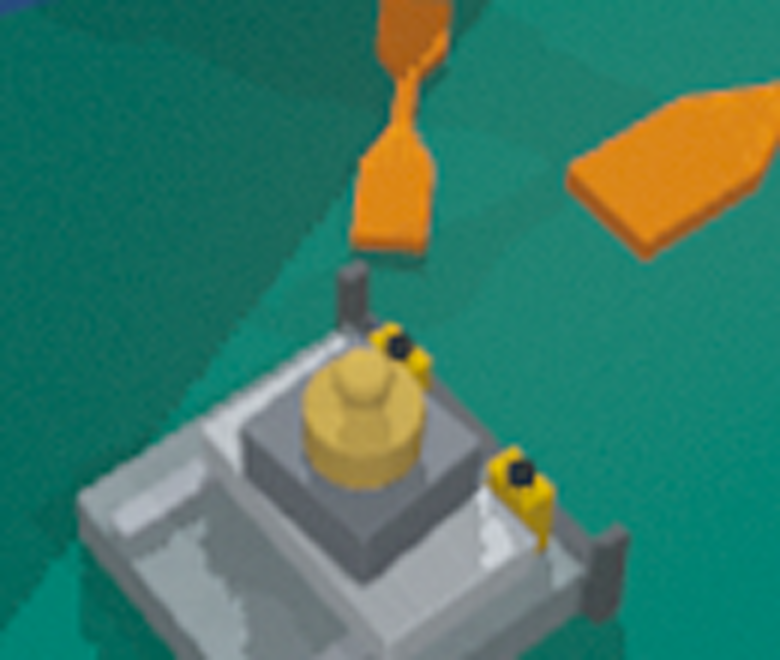

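View pics/t9.png

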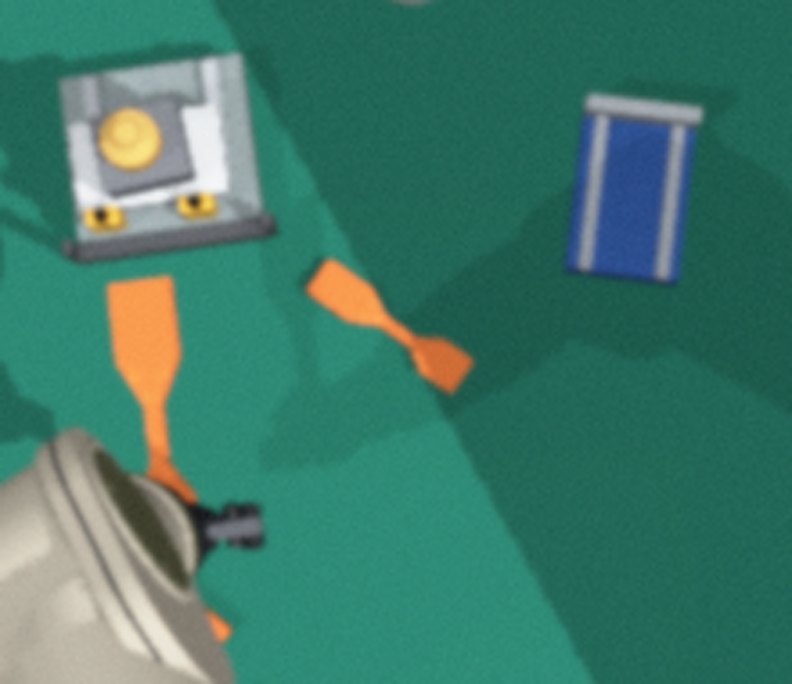

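Request:
play_rows(
  increments="0 0 0.03 0.065; 0 0 0.03 0.065; 0 0 0.03 0.065; 0 0 0.03 0.052; 0 0.01 0.03 0; 0 0.01 0.03 0; 0 0.01 0.03 0; 0 0.02 0.03 0; 0 0.02 0.02 0; 0 0.01 0 0; 0 0 0 0; 0 0 0 0",
)

```text
clock: 12.9
position: [0.4943, -0.1209, 0.0965]
ee_rot: [0.537, 0.463, -0.521, 0.476]
ft_force: [-0.7, 0.4, -1.2]
grip_width: 0.433
```

```bash
python3 st.py .5316 -.125 .07
```

```text
t 12.9 p [ 0.4943 -0.1209  0.0965] yaw -0.1184 tilt [-1.     0.029 -0.005] F [-0.73  0.44 -1.24] Ftool [ 1.22 -0.81 -0.34] T [-0.    0.06 -0.01] grip 0.433
tool delta [ 0.0276  0.0368 -0.0002]
gate x -187.7 lat -280.4 drawn 113.6
```

Request:
play_rows(
  increments="0.015 0.018 0 -0.006; 0.005 0.015 0 0; 0 0.003 0 0; 0 0 0 0",
)

```text
clock: 13.3
position: [0.5289, -0.1202, 0.0761]
ee_rot: [0.533, 0.467, -0.518, 0.478]
ft_force: [0.1, -0.2, -0.3]
grip_width: 0.44
```

```bash
python3 st.py .5316 -.125 .03;  python3 -c "
from h import *
s=camera('scene');crop(s,160,160,130,100,6,'pics/s10.png')
t=camera('top');crop(t,300,135,80,110,7,'pics/t10.png')"
```

```text
t 13.3 p [ 0.5289 -0.1202  0.0761] yaw -0.106 tilt [-1.     0.026 -0.005] F [ 0.12 -0.22 -0.28] Ftool [0.28 0.14 0.21] T [-0.04  0.14  0.02] grip 0.44
tool delta [0.0462 0.002  0.0047]
gate x -153.3 lat -284.3 drawn 79.2
```

View pics/s10.png

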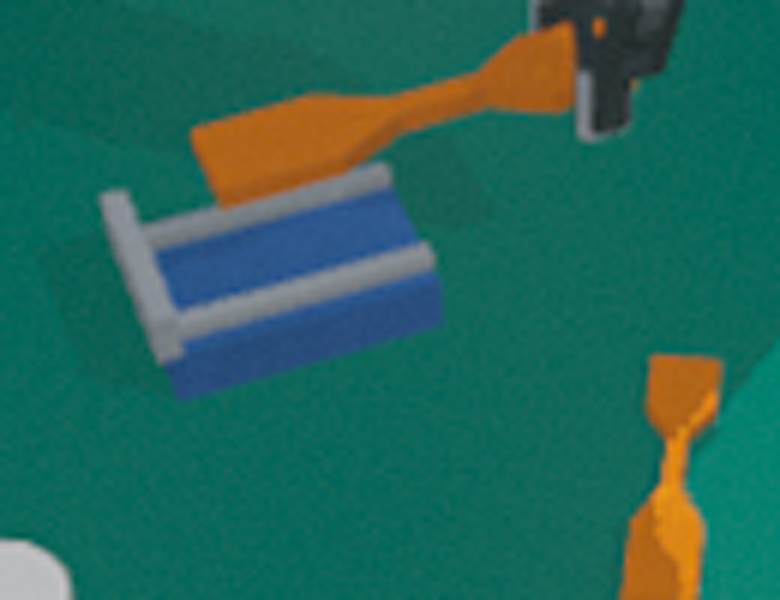

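View pics/t10.png

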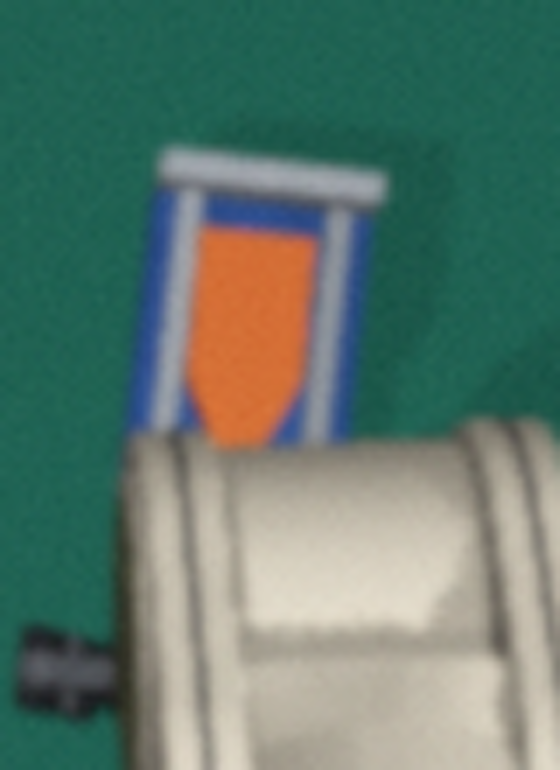

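```bash
python3 - <<'E'
from h import *
t=camera('top'); s=camera('scene')
a=[tri(t,s,uv(p,300,135,7),uv(q,160,160,6)) for p,q in(((200,226),(214,190)),((320,236),(193,131)))]
for r in a: print(r)
m=(a[0][0]+a[1][0])/2
w=[tri(t,s,uv(p,300,135,7),uv(q,160,160,6)) for p,q in(((162,182),(160,345)),((384,204),(105,205)))]
print('wall front top corners rough');[print(r) for r in w]
yaw=-.112; ax=np.array([np.cos(yaw),np.sin(yaw)]);ay=np.array([-ax[1],ax[0]])
nm=np.array([.6528,-.13825]); P=get_obs()['position'][:2]
print('rear mid lat',(m[:2]-nm)@ay,'along',(m[:2]-nm)@ax,'tcp lat',(P-nm)@ay,(P-nm)@ax,'wall',(np.array([.7055,-.1449])-nm)@ax)
E
```

```text
(array([ 0.68605039, -0.11767817,  0.09083391]), [np.float64(0.0017119581831508556), np.float64(0.0017119581831505973)])
(array([ 0.6808155 , -0.1561686 ,  0.08852866]), [np.float64(0.0007381799092282289), np.float64(0.0007381799092282868)])
wall front top corners rough
(array([ 0.71656326, -0.11116934,  0.02798377]), [np.float64(0.0036684734601958027), np.float64(0.0036684734601957823)])
(array([ 0.70707202, -0.18740884,  0.0346771 ]), [np.float64(0.0037550979283164396), np.float64(0.0037550979283164404)])
rear mid lat 0.004742024693789448 along 0.030292746352714218 tcp lat 0.0030348465013068106 -0.12506859695985043 wall 0.053113054821991655
```

Request:
play_rows(
  increments="0 0 0.003 0.01; 0.015 0 0 0; 0.015 0 0 0; 0 0 0 0; 0 0 0 0",
)

```text
clock: 14.0
position: [0.5281, -0.125, 0.0439]
ee_rot: [0.536, 0.463, -0.522, 0.475]
ft_force: [0.3, 0.3, 0.0]
grip_width: 0.435
```

```bash
cat > nest.py <<'E'
import sys
from h import *
t=camera('top')
m=mask(t,(3,120,100),(19,255,255))[140:215,310:370]
z=float(sys.argv[1])
vs,us=np.where(cv2.morphologyEx(m,cv2.MORPH_OPEN,np.ones((3,3),np.uint8)))
yaw=-.112; ax=np.array([np.cos(yaw),np.sin(yaw)]);ay=np.array([-ax[1],ax[0]]); nm=np.array([.6528,-.13825])
q=px2w(t,np.c_[us+310,vs+140],z)[:,:2]-nm; X=q@ax*1e3;Y=q@ay*1e3
sel=(X>X.max()-40)
for a in(5,15,25,35):
    k=(X>X.max()-a-5)&(X<X.max()-a+5); print('x %.1f lat %.2f [%.1f %.1f]'%(X.max()-a,(Y[k].min()+Y[k].max())/2,Y[k].min(),Y[k].max()))
print('rear along %.1f'%X.max(),'wall 53.1')
P=get_obs()['position'][:2]-nm; print('tcp',P@ax*1e3,P@ay*1e3)
crop(t,300,135,80,110,7,sys.argv[2])
E
python3 st.py .5316 -.125 .03; python3 nest.py .055 pics/t11.png
```

```text
t 14.0 p [ 0.5281 -0.125   0.0439] yaw -0.1192 tilt [-1.     0.026 -0.004] F [0.33 0.34 0.04] Ftool [-0.04  0.28 -0.38] T [ 0.    0.01 -0.  ] grip 0.435
tool delta [ 0.014   0.0031 -0.0004]
gate x -154.7 lat -288.9 drawn 80.6
x 24.4 lat -1.14 [-19.2 16.9]
x 14.4 lat -1.72 [-19.7 16.2]
x 4.4 lat -0.76 [-18.9 17.4]
x -5.6 lat -1.46 [-19.6 16.7]
rear along 29.4 wall 53.1
tcp -125.53994425052376 -0.8438325993412226
```

View pics/t11.png

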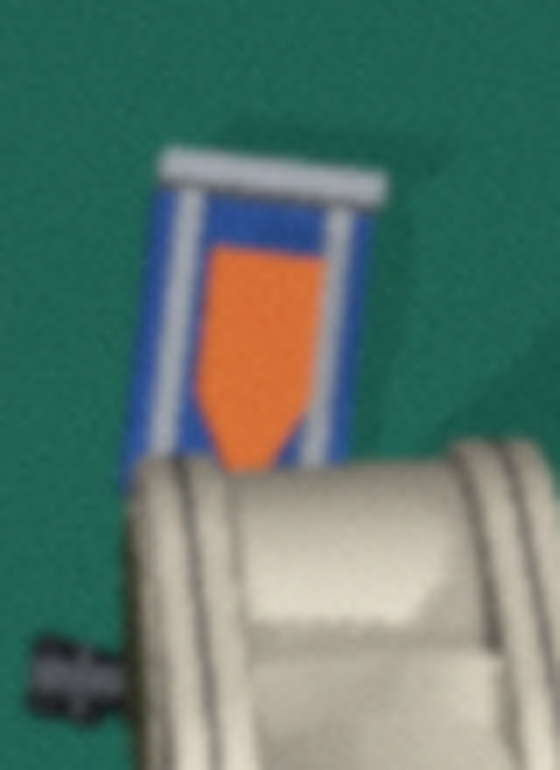

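Request:
play_rows(
  increments="0.008 0 -0.0012 -0.003; 0.008 0 0 0; 0 0 0 0",
)

```text
clock: 14.35
position: [0.5289, -0.1237, 0.0269]
ee_rot: [0.535, 0.464, -0.521, 0.476]
ft_force: [-0.7, -0.5, -1.2]
grip_width: 0.435
```

```bash
python3 st.py .5316 -.125 .018; python3 nest.py .040 pics/t12.png
```

```text
t 14.35 p [ 0.5289 -0.1237  0.0269] yaw -0.1159 tilt [-1.     0.027 -0.003] F [-0.7  -0.48 -1.24] Ftool [ 1.22 -0.67  0.57] T [0.02 0.06 0.04] grip 0.435
tool delta [0.0089 0.0026 0.001 ]
gate x -153.7 lat -287.7 drawn 79.6
x 24.4 lat 1.06 [-16.2 18.3]
x 14.4 lat 0.95 [-17.3 19.2]
x 4.4 lat 0.47 [-17.8 18.7]
x -5.6 lat 1.44 [-16.8 19.7]
rear along 29.4 wall 53.1
tcp -124.57537037434957 0.677765799150872
```

View pics/t12.png

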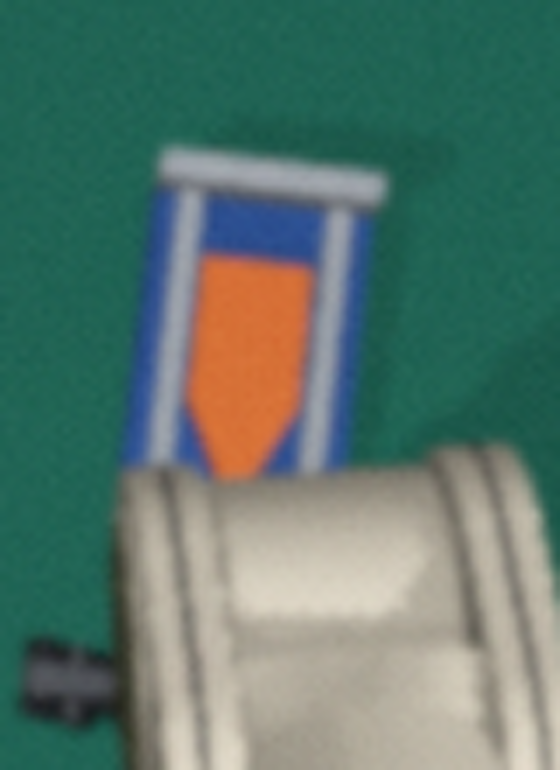

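Request:
play_rows(
  increments="0.002 0 0.0008 0; 0.002 0 0 0; 0.002 0 0 0",
)

```text
clock: 14.7
position: [0.5298, -0.1246, 0.0216]
ee_rot: [0.536, 0.464, -0.52, 0.477]
ft_force: [0.0, 0.6, 0.6]
grip_width: 0.437
```

```bash
python3 st.py .5316 -.125 .018; python3 nest.py .036 pics/t13.png
```

```text
t 14.7 p [ 0.5298 -0.1246  0.0216] yaw -0.1157 tilt [-1.     0.028 -0.003] F [0.05 0.57 0.64] Ftool [-0.64 -0.   -0.57] T [0.07 0.08 0.02] grip 0.437
tool delta [0.0036 0.0017 0.0002]
gate x -153.0 lat -288.7 drawn 78.9
x 25.2 lat 0.61 [-16.5 17.8]
x 15.2 lat 0.50 [-17.7 18.7]
x 5.2 lat 0.03 [-18.4 18.5]
x -4.8 lat 0.16 [-17.2 17.5]
rear along 30.2 wall 53.1
tcp -124.00389595447332 -0.2135503822837139
```

Request:
play_rows(
  increments="0.0015 0 0 0; 0.001 0 0 0; 0.0007 0 0 0; 0 0 0 0",
)

```text
clock: 15.15
position: [0.5299, -0.1247, 0.018]
ee_rot: [0.536, 0.463, -0.52, 0.477]
ft_force: [-0.3, 0.3, 1.2]
grip_width: 0.436
```

```bash
python3 st.py .5316 -.125 .018; python3 -c "
from h import *
s=camera('scene');crop(s,160,160,130,100,6,'pics/s14.png')"
```

```text
t 15.15 p [ 0.5299 -0.1247  0.018 ] yaw -0.1158 tilt [-1.     0.028 -0.003] F [-0.32  0.29  1.18] Ftool [-1.19 -0.32 -0.26] T [0.02 0.09 0.01] grip 0.436
tool delta [0.0001 0.0017 0.0001]
gate x -152.9 lat -288.8 drawn 78.8
```

View pics/s14.png

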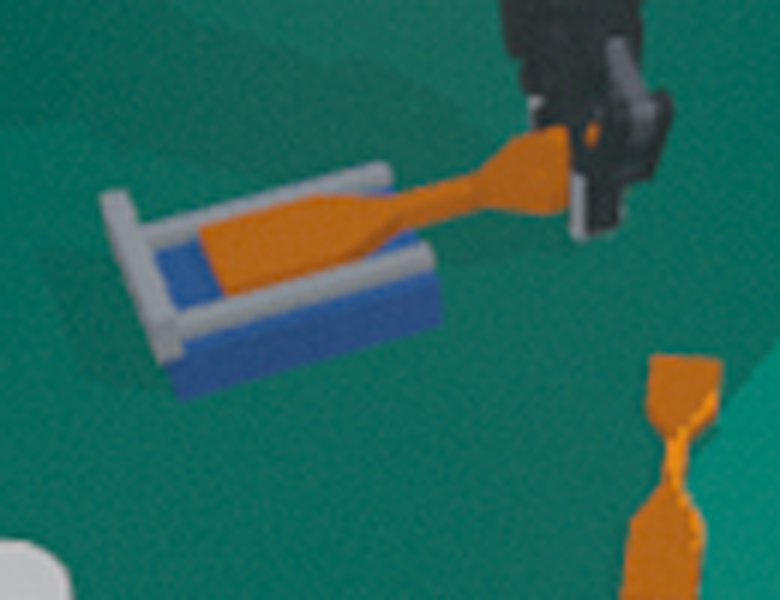

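Request:
play_rows(
  increments="0.0001 0.003 0 0; 0.0001 0.003 0 0; 0.0001 0.003 0 0; 0.0001 0.003 0 0; 0.0001 0.003 0 0",
)

```text
clock: 15.7
position: [0.5462, -0.1267, 0.0183]
ee_rot: [0.536, 0.463, -0.52, 0.477]
ft_force: [-0.6, -0.1, 0.4]
grip_width: 0.438
```

```bash
python3 st.py .5316 -.125 .018; python3 nest.py .035 pics/t15.png
```

```text
t 15.7 p [ 0.5462 -0.1267  0.0183] yaw -0.116 tilt [-1.     0.029 -0.003] F [-0.63 -0.05  0.37] Ftool [-0.39 -0.61  0.12] T [-0.02  0.05 -0.07] grip 0.438
tool delta [-0.0001 -0.0147 -0.    ]
gate x -137.0 lat -293.0 drawn 62.9
x 40.9 lat -0.33 [-17.6 17.0]
x 30.9 lat -0.08 [-18.6 18.4]
x 20.9 lat 0.17 [-17.1 17.4]
x 10.9 lat 0.30 [-18.0 18.6]
rear along 45.9 wall 53.1
tcp -106.74736842035563 -0.40522428252996723
```

View pics/t15.png

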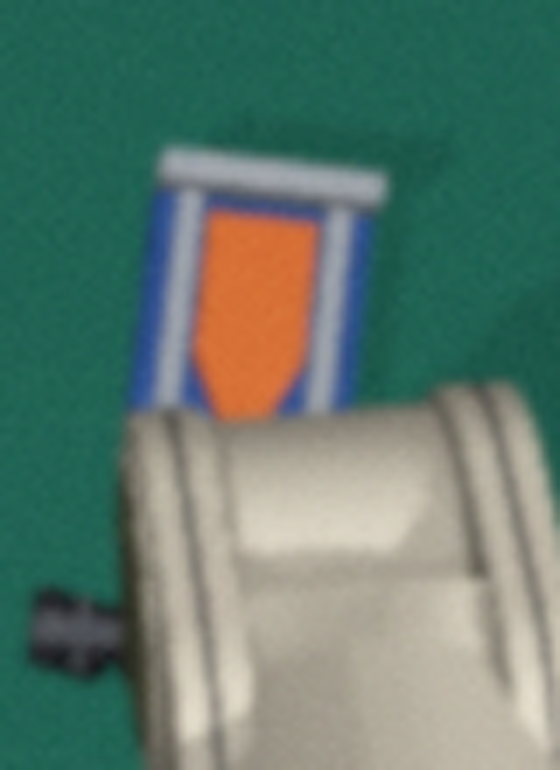

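Request:
play_rows(
  increments="0.0001 0.0015 0 0; 0.0001 0.0015 0 0; 0 0.001 0 0",
)

```text
clock: 16.05
position: [0.551, -0.1271, 0.0182]
ee_rot: [0.536, 0.463, -0.52, 0.477]
ft_force: [-0.3, -1.0, -0.6]
grip_width: 0.436
```

Request:
play_rows(
  increments="0 0.001 0 0; 0 0.001 0 0",
)

```text
clock: 16.25
position: [0.553, -0.1274, 0.0182]
ee_rot: [0.536, 0.463, -0.52, 0.477]
ft_force: [-1.4, 0.8, 0.3]
grip_width: 0.436
```

```bash
python3 st.py .5316 -.125 .018
```

```text
t 16.25 p [ 0.553  -0.1274  0.0182] yaw -0.1159 tilt [-1.     0.029 -0.003] F [-1.39  0.84  0.3 ] Ftool [-0.34 -1.47 -0.68] T [0.04 0.25 0.03] grip 0.436
tool delta [-0.0004 -0.0216  0.0001]
gate x -130.3 lat -294.5 drawn 56.2
```

Request:
play_rows(
  increments="0 0.001 0 0; 0 0.0005 0 0",
)

```text
clock: 16.45
position: [0.553, -0.1273, 0.0177]
ee_rot: [0.535, 0.464, -0.521, 0.476]
ft_force: [-3.8, 0.4, 2.5]
grip_width: 0.433
```

```bash
python3 st.py .5316 -.125 .018; python3 nest.py .035 pics/t16.png
```

```text
t 16.45 p [ 0.553  -0.1273  0.0177] yaw -0.1159 tilt [-1.     0.026 -0.003] F [-3.83  0.41  2.49] Ftool [-2.59 -3.79  0.03] T [0.01 0.51 0.01] grip 0.433
tool delta [-0.0009 -0.0215  0.0001]
gate x -130.3 lat -294.5 drawn 56.2
x 49.4 lat 0.38 [-16.9 17.7]
x 39.4 lat 0.39 [-17.9 18.7]
x 29.4 lat -0.08 [-18.6 18.4]
x 19.4 lat 0.05 [-17.3 17.4]
rear along 54.4 wall 53.1
tcp -100.39114469738347 -0.3142028286239057
```

View pics/t16.png

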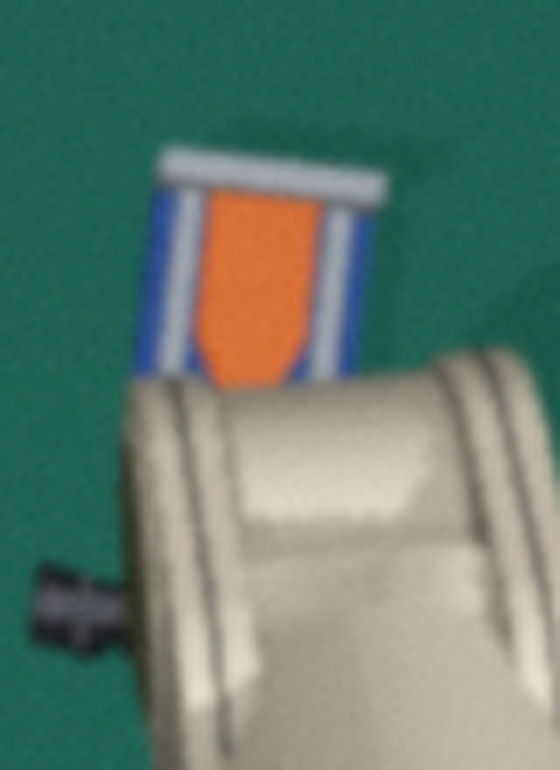

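Request:
play_rows(
  increments="0 0 0 0; 0 0 0 0; 0 0 0 0; 0 0 0 0; 0 0 0 0",
  hand=-0.5,
)

```text
clock: 17.0
position: [0.5544, -0.1276, 0.0182]
ee_rot: [0.536, 0.463, -0.52, 0.477]
ft_force: [-0.2, -0.2, 0.4]
grip_width: 0.752
```

```bash
python3 st.py; python3 nest.py .035 pics/t17.png; python3 -c "
from h import *
s=camera('scene');crop(s,160,160,130,100,6,'pics/s17.png')"
```

```text
t 17.0 p [ 0.5544 -0.1276  0.0182] yaw -0.116 tilt [-1.     0.029 -0.003] F [-0.16 -0.16  0.42] Ftool [-0.43 -0.13  0.18] T [ 0.01 -0.03  0.03] grip 0.752
gate x -129.0 lat -294.9 drawn 54.9
x 48.8 lat 0.38 [-16.9 17.7]
x 38.8 lat 0.39 [-17.9 18.7]
x 28.8 lat 0.04 [-18.3 18.4]
x 18.8 lat 0.77 [-17.3 18.9]
rear along 53.8 wall 53.1
tcp -98.93018146124417 -0.3523272552578342
```

View pics/s17.png

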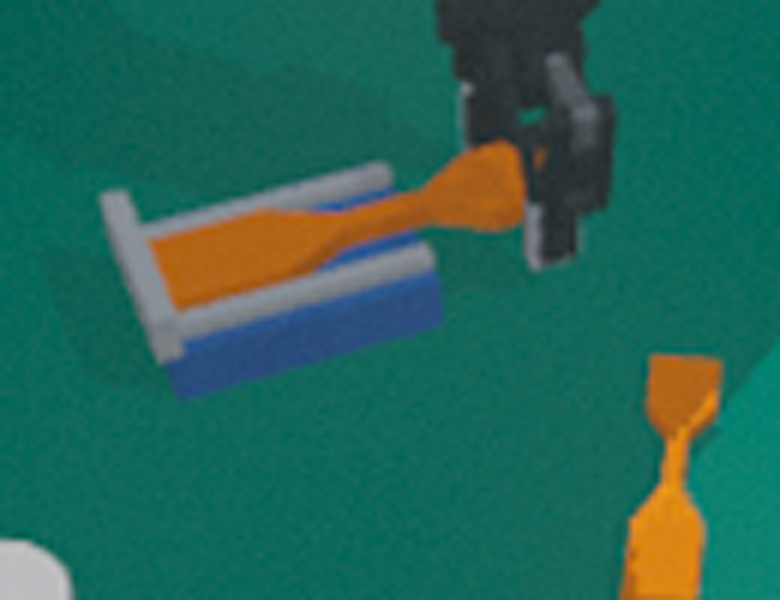

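Released. I'll raise the tool straight up, then pull it back and check.

Request:
play_rows(
  increments="-0.01 0 0 0; -0.02 0 0 0; -0.03 0 0 0; -0.04 0 0 0; -0.04 0 0 0; -0.04 -0.02 0 0; 0 -0.04 0 0; 0 -0.04 0 0; 0 -0.04 0 0; 0 -0.04 0 0; 0 0 0 0; 0 0 0 0; 0 0 0 0",
)

```text
clock: 18.4
position: [0.3654, -0.1042, 0.2078]
ee_rot: [0.536, 0.461, -0.518, 0.481]
ft_force: [-0.0, -0.0, 0.0]
grip_width: 0.748
```

```bash
python3 st.py; python3 nest.py .035 pics/t18.png; python3 -c "
from h import *
s=camera('scene');crop(s,140,100,190,150+105,3.1,'pics/s18.png');cv2.imwrite('pics/t18b.png',camera('top')['img'])"
```

```text
t 18.4 p [ 0.3654 -0.1042  0.2078] yaw -0.1125 tilt [-0.999  0.038  0.   ] F [-0.04 -0.05  0.04] Ftool [-0.04 -0.03  0.05] T [ 0.04 -0.01  0.01] grip 0.748
gate x -313.2 lat -246.8 drawn 239.1
x 48.8 lat 0.38 [-16.9 17.7]
x 38.8 lat 0.39 [-17.9 18.7]
x 28.8 lat 0.15 [-18.1 18.4]
x 18.8 lat 0.77 [-17.3 18.9]
rear along 53.8 wall 53.1
tcp -289.09710617255115 1.80932929826364
```

View pics/t18.png

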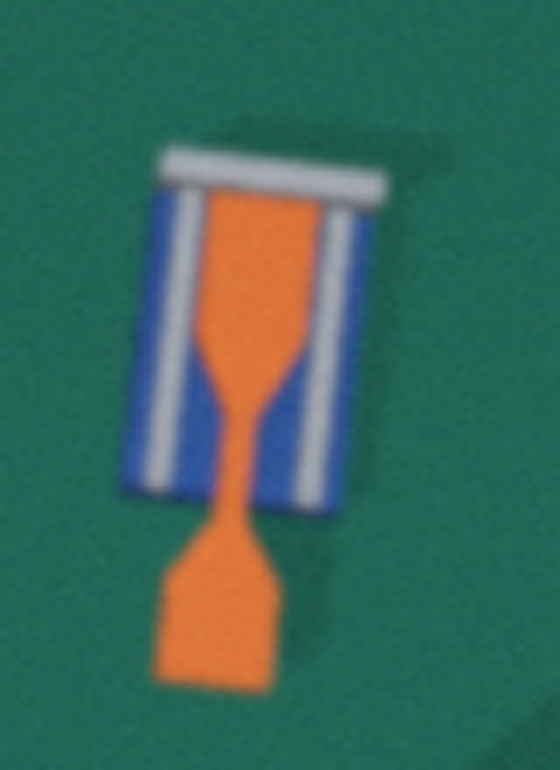

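View pics/s18.png

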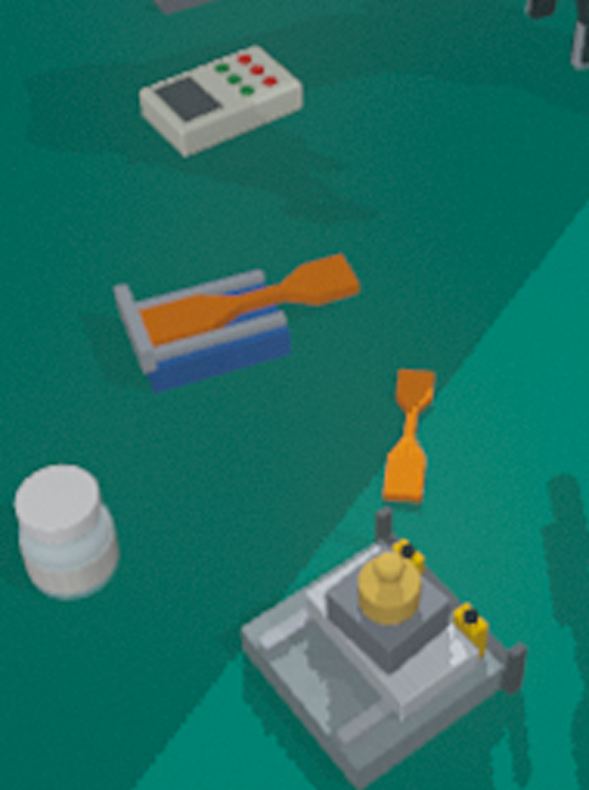

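View pics/t18b.png

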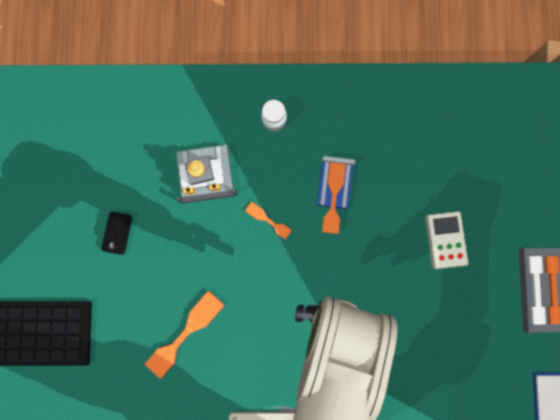

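```bash
python3 -c "
from workcell import workorder
print(workorder.hand_in())"
```

```text
the job is handed in; nothing more can be done
None
```

The bar is out of the rack and lies in the blue nest against the end wall, released, and I handed the job in at about 18.5 s of robot time.

**Drawing:** From the camera images I found the gate gap about 9 mm to the left of the bar. I gripped the front head and moved the bar sideways while its neck was between the jaws. Drag reached about 7 N at the wrist, and I felt no clear sideways push from the jaws, at most about 1.5 N while shifting. The bar was drawn well clear while still low.

**Placing:** I laid it in the channel and slid it forward until the wrist read about 4 N at the end wall. Then I opened the gripper and backed the arm away.

**Last checks:**
- **Bar:** the top view shows the rear head touching the end wall with no visible gap. It sits within about 1 mm of the channel's middle line and looks straight.
- **Stack:** both blocks and the brass weight are standing in the rack, settled onto the rails.
- **Bystanders:** the mouse, hand controller and jar look unmoved.
- **Arm:** the gripper is clear of everything and the wrist force is about zero.

**Not measured or in slight disagreement:**
- The bar's rear edge measured 0.7 mm past my estimate of the wall position, which is within pixel error.
- I judged the offsets between the stacked pieces and their tilt by eye only.
- The tool drifted up to about 0.05 rad in pitch during the draw, which I could not command back. It had mostly recovered before placing.

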